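# Turn the tea tin's label to the front

## Robot

A 6-joint arm with a two-finger parallel gripper is mounted at the origin on the work surface. World frame = base frame: x ahead of the robot, y to its left, z up, the work surface at z = 0. Lengths are in mm, angles in degrees, forces in N, time in s.
With the tool pointing down it reaches from about 325 to 850 mm from the base axis. Payload 4.4 kg.
Tool frame: the origin (TCP) lies at the very end of the fingers, on their centre line; the grasp point (between the pads) lies 19 mm behind it; x points along the fingers, y is the direction in which the jaws open and shut, and the axes are right-handed (so a half turn about x gives the same grasp; the last joint's range is limited). The gripper opens to 94 mm and grips with 3 to 60 N. Pads are 16 mm wide; open, the fingers measure 119 mm over their backs; the gripper's body (75 mm by 177 mm) begins 78 mm behind the grasp point.
Start: joints at [-73.539, 11.837, 88.321, -0, 79.842, -8.623], TCP at [243.758, -520.777, 205.447] pointing down, gripper open.
Joint ranges: [-156.59, 156.59], [-49.26, 127.26], [12.9, 141.05], [-63.56, 243.56], [4.71, 150.69], [-161.64, 161.64]. Speed limits (degrees/s): [159.86, 159.86, 180, 180, 180, 180].

## Interface

Orientations are given as [roll, pitch, yaw] about the fixed x, y, z axes, in that order (R = Rz(yaw) Ry(pitch) Rx(roll)).
In Python, from cell import r gives the robot as it stands.
- The arm moves only by the tool jog_arm, never from a script. Its argument "motion" is a list of rows, each a list of 7 numbers: the shift along the tool's x, y, z in cm, then the turn, a rotation vector about the tool's x, y, z in rad, then the opening, from 0 (shut) to 1 (fully open). A call has 1 to 8 rows; each row is the pose to reach, as a shift and turn from the pose commanded when the call began, along the tool's axes at that moment; what a row does not reach only later rows make up. A row lasts 1/12 s, in which the tool goes at most 41.7 mm and 7.16 degrees, less where a joint would pass 70% of its speed; a pose out of reach is approached as far as the arm can. A call with a gripper value outside its range is refused whole. The fingers move at their own pace and stop on an object; the grip force is fixed at half the most. Time passes only in rows, so rows that repeat a pose let the fingers close. It gives the time, the measured TCP pose, the force and the opening at its end, in the units of the state.
- r.observe(): the state, without advancing time (a new reading comes with each control period).
- r.snapshot(name): name is "scene" or "top" or "wrist"; returns a dict with "pixels" (384x512x3 uint8, red, green, blue), "fx", "fy", "cx", "cy" (pixels), "distortion" ([k1, k2, p1, p2, k3] as OpenCV has them; the pictures are not rectified), "camera_from_world" (4x4, takes a point from world to camera coordinates). Camera axes: x right, y up, looking along -z (the intrinsics and any distortion apply to the point x, -y, -z); pixel columns grow to the right and rows downward; lengths in mm; the calibration is good to about 2 mm. A picture is of the moment at which its call begins. There is no depth.
- r.sign_off(): hands the job in, once; it reports no verdict.
The state is a dict: "clock": time; "q": joint angles; "joint_velocities": joint speeds; "joint_efforts": joint torques, N m; "ee_pos": TCP position; "orientation": TCP orientation; "contact_force": force on the tool from outside, world axes, zero at the start; "torque": the same for the moment, N m; "width": finger opening in mm.
Only numpy, scipy, OpenCV 4.12 (cv2) and the standard library are available. Lean on these libraries where they do the work, as an engineer would, in place of code of your own. Each camera call takes 0.05 s, during which the arm holds its last target.

## Task

The squat tea tin on the little turning stand has its label turned away: roll it round with a fingertip (the upright tab at the edge of its lid is there to be pushed) until the middle of the label faces squarely over the raised metal lip that marks the stand's front. Leave the tin standing in its disc, and leave the tall glass jar where it stands.

Things in the scene. Friction and masses are not known exactly. Their poses are not given: they have to be found in the camera images.
- tin: Loose squat steel tin, 0.45 kg, 100 mm across; wooden lid 102 mm across, its flat top 97 mm above the origin (centre of the underside; z up). x points to the middle of the label. A steel tab stands on the lid at the edge opposite the label (-x): 8 mm thick (y), 26 to 50 mm from the axis, top 122 mm above the origin. Tin and disc turn together either way at under 1 N on the tab, stop where left.
- label (a point): Middle of the tin's label, 50 mm out from the tin's axis along its x, 43 mm above its underside. The label is a white curved paper patch about 73 mm wide and 58 mm high with one dark round spot. At the start it is 50 degrees or more away from the front, to either side.
- stand: Dark wooden plinth fixed to the ledge, 140 x 140 x 12 mm, a metal lip 8 mm thick and 24 mm high along one edge. Origin: centre of the underside; z up; x points to the lipped edge, the front (away from the robot, within 25 degrees). On it a pale disc, 116 mm across, turns about z; rim top 26 mm, inner floor (under the tin) 20 mm above the origin; the tin has 3 mm of play in the rim.
- jar: Bystander to be left alone: tall slim amber glass jar with a cork stopper and its own paper label, loose, 60 mm across, 128 mm high. Origin: centre of its underside.

How it is judged:
By the outcome, as a careful person would: the job done as asked, in the order asked, and still so for the second after the job is handed in, with the robot touching nothing.
It also fails if it takes over 35 s, if anything falls off the work surface, if the arm or the gripper's body presses on something with over 40 N, if the wrist force passes 120 N, or if a joint passes its speed limit or range.

## Working session

There is one attempt and no reset: what is moved stays moved. The work goes in short steps, Python scripts to look and compute and a tool call to move; the robot and the scene stay as the last step left them, time stands still between calls to the robot, and variables do not carry over. Pictures are saved under pics/ and viewed, and the job is handed in when it is done.

Besides the shell and the picture viewer there is one more tool, called after "Request:" as name(argument=value, ...) on one line, values as JSON. jog_arm: Moves the arm, as the interface text tells. Its arguments: {"type":"object","properties":{"motion":{"type":"array","items":{"type":"array","items":{"type":"number"}}}},"required":["motion"]}

```bash
mkdir -p pics; ls
cat > h.py <<'E'
from cell import r
import numpy as np, cv2, pickle
def snap(n,f):
    s=r.snapshot(n); cv2.imwrite('pics/%s.png'%f,cv2.cvtColor(s['pixels'],cv2.COLOR_RGB2BGR)); pickle.dump(s,open('pics/%s.pkl'%f,'wb')); return s
def load(f): return pickle.load(open('pics/%s.pkl'%f,'rb'))
def KD(s): return np.array([[s['fx'],0,s['cx']],[0,s['fy'],s['cy']],[0,0,1.]]),np.array(s['distortion'],float)
def ray(s,uv):
    K,D=KD(s); p=cv2.undistortPoints(np.array(uv,float).reshape(-1,1,2),K,D).reshape(-1,2)
    T=np.array(s['camera_from_world']); R=T[:3,:3]; c=-R.T@T[:3,3]
    d=np.c_[p[:,0],-p[:,1],-np.ones(len(p))]@R
    return c,d/np.linalg.norm(d,axis=1)[:,None]
def onz(s,uv,z):
    c,d=ray(s,uv); return c+d*((z-c[2])/d[:,2])[:,None]
def proj(s,P):
    K,D=KD(s); T=np.array(s['camera_from_world']); q=np.array(P,float).reshape(-1,3)@T[:3,:3].T+T[:3,3]; q=q*[1,-1,-1]
    return cv2.projectPoints(q,np.zeros(3),np.zeros(3),K,D)[0].reshape(-1,2)
E
python3 - <<'E'
from h import *
for n in("scene","top","wrist"):
    s=snap(n,n+'0'); T=np.array(s['camera_from_world']); print(n,s['fx'],-T[:3,:3].T@T[:3,3])
print(r.observe())
E
```

```text
pics
scene 414.1617477010412 [1135.71494507 -112.79131851 1026.32023597]
top 363.9040504916937 [405.73556298  18.41590352 826.48631508]
wrist 324.1964553680956 [ 305.2006759  -492.85443001  384.1631769 ]
{'clock': 0.15, 'q': array([-7.35391147e+01,  1.18739911e+01,  8.83827920e+01, -3.00957780e-03,
        7.98429839e+01, -8.62193255e+00]), 'joint_velocities': array([ 0.07067033, -0.18986297, -0.20771337,  0.04478047,  0.09530195,
        0.0268967 ]), 'joint_efforts': array([-2.20496822e-04, -3.71316326e+01, -2.81812102e+01,  6.97541633e-02,
        3.27745476e-02, -1.02163108e-04]), 'ee_pos': array([ 243.56667717, -520.18990766,  204.57460728]), 'orientation': array([-96.92166412,  89.90018899, 108.16168703]), 'contact_force': array([-0.68655743,  0.73971129, -0.66374741]), 'torque': array([-0.00996278,  0.01967122, -0.00548643]), 'width': 94.07855268188597}
```

View pics/scene0.png

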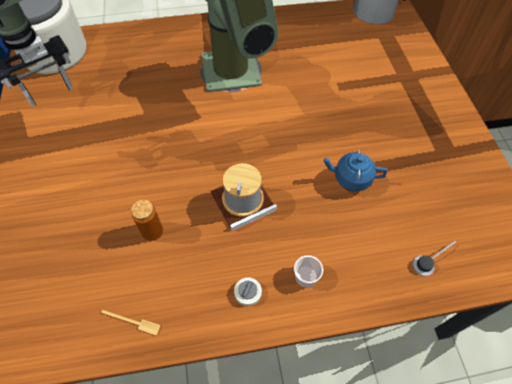

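View pics/top0.png

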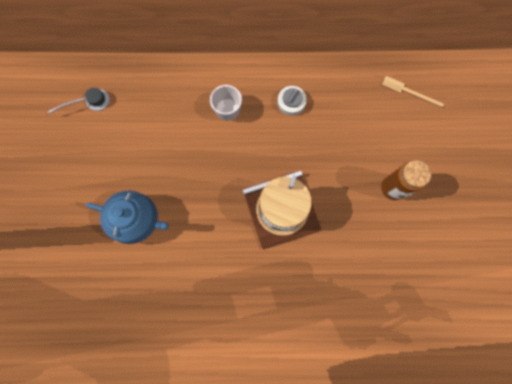

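View pics/wrist0.png

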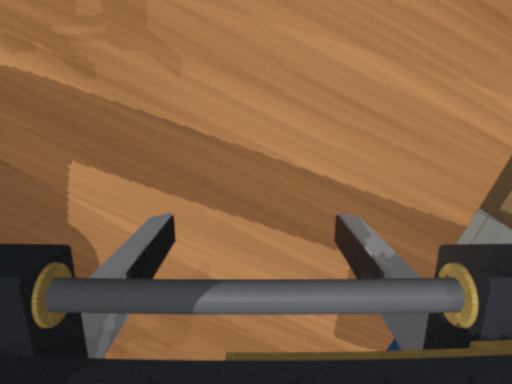

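Run:
```python
from h import *
a=load('scene0')['pixels'][150:245,195:295]; b=load('top0')['pixels'][160:260,235:335]
a=cv2.resize(a,None,fx=4,fy=4,interpolation=2)
b=cv2.resize(b,None,fx=4,fy=4,interpolation=2)
h=np.zeros((400,800,3),np.uint8); h[:a.shape[0],:400]=a; h[:,400:]=b
cv2.imwrite('pics/z0.png',h[:,:,::-1])
```

```text
(no output)
```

View pics/z0.png

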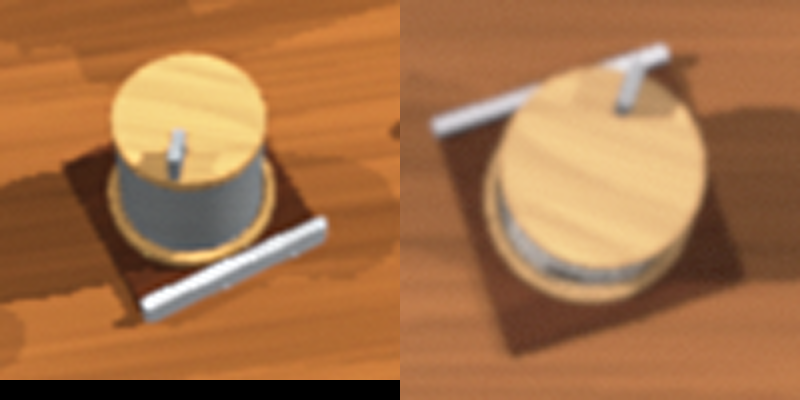

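Run:
```python
from h import *
from scipy.optimize import least_squares
out=[]
for n,(x0,y0,x1,y1) in (('scene0',(195,150,295,245)),('top0',(235,160,335,260))):
    s=load(n); im=s['pixels'][y0:y1,x0:x1]; hsv=cv2.cvtColor(im,cv2.COLOR_RGB2HSV)
    # lid: bright yellow
    m=((hsv[...,0]>13)&(hsv[...,0]<28)&(hsv[...,2]>165)&(hsv[...,1]>60)).astype(np.uint8)
    # lip: bright greyish
    g=((hsv[...,1]<45)&(hsv[...,2]>130)).astype(np.uint8)
    v=np.hstack([m*255,g*255]); cv2.imwrite('pics/m_%s.png'%n,cv2.resize(v,None,fx=3,fy=3,interpolation=0))
    print(n,m.sum(),g.sum())
    c=max(cv2.findContours(m,0,1)[0],key=cv2.contourArea); h=cv2.convexHull(c).reshape(-1,2)+[x0,y0]
    for z in (117,):
        P=onz(s,h,z)[:,:2]; (cc,rad)=cv2.minEnclosingCircle(P.astype(np.float32)); 
        f=least_squares(lambda p:np.hypot(P[:,0]-p[0],P[:,1]-p[1])-p[2],[*cc,51],loss='soft_l1').x
        print(z,cc,rad,f)
    c=max(cv2.findContours(g,0,1)[0],key=cv2.contourArea); rc=cv2.boxPoints(cv2.minAreaRect(c))+[x0,y0]
    print(onz(s,rc,24).round(1))
s=load('top0')
A=onz(s,[[243.75,191.75],[301.75,172.5]],24);print(A)
cor=onz(s,[[235+115/4,160+355/4],[235+343/4,160+272/4]],12);print('rear corners',cor)
d=A[1]-A[0];print(np.degrees(np.arctan2(d[1],d[0]))+90)
d=cor[1]-cor[0];print(np.degrees(np.arctan2(d[1],d[0]))+90, np.hypot(d[0],d[1]))
# tab top ends
print('tab top view',onz(s,[[235+(638-400)/4,160+62/4],[235+(624-400)/4,160+105/4]],142))
s=load('scene0');print('tab scene',onz(s,[[195+180/4,150+130/4],[195+174/4,150+153/4]],142))
A=onz(s,[[195+145/4,150+300/4],[195+322/4,150+222/4]],24);d=A[1]-A[0];print(A,np.degrees(np.arctan2(d[1],d[0])))
```

```text
scene0 1773 333
117 (540.06689453125, -42.589599609375) 57.81765365600586 [542.49567155 -39.35921176  53.25412133]
[[622.1 -89.2  24. ]
 [579.1  45.3  24. ]
 [599.1  49.   24. ]
 [641.1 -84.5  24. ]]
top0 2197 285
117 (534.3656616210938, -36.61436080932617) 59.36087417602539 [534.5854365  -37.41203702  56.87690691]
[[587.1  47.6  24. ]
 [605.1  -6.2  24. ]
 [596.   -9.   24. ]
 [578.1  44.7  24. ]]
[[582.14362142  44.14752989  24.        ]
 [626.01388217 -88.28642883  24.        ]]
rear corners [[ 4.55109548e+02  3.86621173e-01  1.20000000e+01]
 [ 5.00169378e+02 -1.27926044e+02  1.20000000e+01]]
18.328041612621405
19.349852622688843 135.99458912100854
tab top view [[587.71344565 -58.31536583 142.        ]
 [566.31873855 -50.91288234 142.        ]]
tab scene [[570.51762949 -48.34548054 142.        ]
 [586.86446253 -54.67927908 142.        ]]
[[625.99629562 -83.86052799  24.        ]
 [586.79188586  45.96999275  24.        ]] 106.8025336205014
```

View pics/m_top0.png

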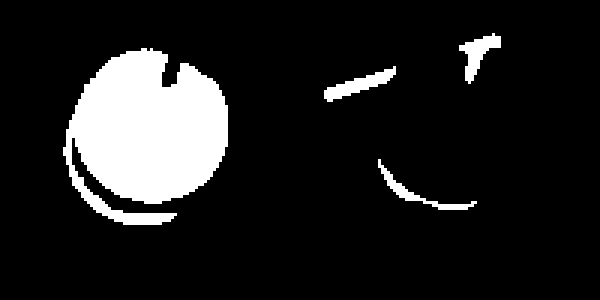

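View pics/m_scene0.png

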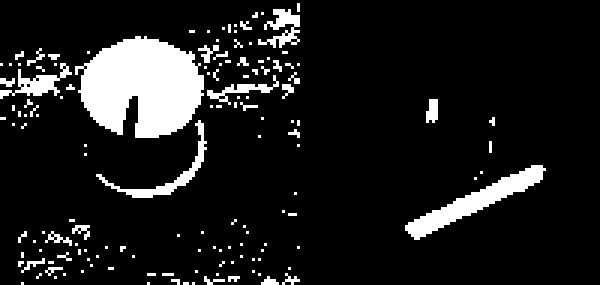

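```bash
cat >> h.py <<'E'
from scipy.spatial.transform import Rotation as Ro
def tool():
    o=r.observe(); R=Ro.from_euler('xyz',o['orientation'],degrees=True).as_matrix(); return o,np.array(o['ee_pos']),R
def rel(P,zyaw,quiet=0):
    "shift (cm) and rotvec for TCP at P, pointing down, tool z at yaw zyaw"
    o,p,R=tool(); a=np.radians(zyaw); z=np.array([np.cos(a),np.sin(a),0]); x=np.array([0,0,-1.]); Rt=np.c_[x,np.cross(z,x),z]
    return (R.T@(np.array(P)-p)/10).round(2), Ro.from_matrix(R.T@Rt).as_rotvec().round(3)
E
python3 - <<'E'
from h import *
o,p,R=tool(); print(R.round(3)); print('z yaw',np.degrees(np.arctan2(R[1,2],R[0,2])),'q1',o['q'][0],'q6',o['q'][5])
c=np.array([542,-41]);a=np.radians(-19)
for zy in(-19,161): print(rel([*(c+38*np.array([np.cos(a),np.sin(a)])),205],zy))
s=load('top0')
for f,(x0,y0,x1,y1),n in (((0,),(235,160,335,260),'top0'),((0,),(220,160,265,200),'scene0')):
    s=load(n); im=s['pixels'][y0:y1,x0:x1]; hsv=cv2.cvtColor(im,cv2.COLOR_RGB2HSV)
    m=((hsv[...,0]>13)&(hsv[...,0]<28)&(hsv[...,2]>165)&(hsv[...,1]>60)).astype(np.uint8)
    m=cv2.morphologyEx(m,cv2.MORPH_OPEN,cv2.getStructuringElement(2,(9,9)))
    cc=max(cv2.findContours(m,0,1)[0],key=cv2.contourArea); h=cv2.convexHull(cc).reshape(-1,2)+[x0,y0]
    e=cv2.fitEllipse(h.astype(np.float32)); print(n,e); t=np.linspace(0,6.28,60)
    pts=cv2.ellipse2Poly((0,0),(1,1),0,0,1,1)
    th=np.radians(e[2]); E=np.c_[np.cos(t)*e[1][0]/2,np.sin(t)*e[1][1]/2]@np.array([[np.cos(th),np.sin(th)],[-np.sin(th),np.cos(th)]])+e[0]
    P=onz(s,E,117)[:,:2]; print(P.mean(0),np.ptp(P,axis=0)/2)
E
```

```text
[[-0.001  0.424 -0.906]
 [ 0.002 -0.906 -0.424]
 [-1.    -0.002 -0.   ]]
z yaw -154.91665924813856 q1 -73.5391147069059 q6 -8.621932552177864
(array([ 2.000e-02, -2.810e+01, -5.007e+01]), array([-2.372e+00, -2.000e-03,  1.000e-03]))
(array([ 2.000e-02, -2.810e+01, -5.007e+01]), array([0.769, 0.   , 0.002]))
top0 ((284.86895751953125, 201.58055114746094), (50.63939666748047, 52.17557144165039), 98.02609252929688)
[540.61914627 -40.25313215] [51.14675353 51.67315605]
scene0 ((241.8319854736328, 178.8414306640625), (33.11037063598633, 40.522464752197266), 91.8945083618164)
[544.24341461 -40.09648236] [52.15702649 52.84008919]
```

Request:
jog_arm(motion=[[0,-4,-7,-0.12,0,0,1],[0,-6,-10.5,-0.24,0,0,0.7],[0,-8,-14,-0.36,0,0,0.5],[0,-10,-17.5,-0.48,0,0,0.4],[0,-12,-21,-0.6,0,0,0.35],[0,-14,-24.5,-0.72,0,0,0.35],[0,-16,-28,-0.84,0,0,0.35],[0,-17,-30,-0.96,0,0,0.35]])

```text
clock: 0.82
ee_pos: [437.1, -246.8, 205.3]
orientation: [-121.3, 90.0, 139.1]
contact_force: [1.1, -0.8, 0.3]
width: 51.0
```

Run:
```python
from h import *
o,p,R=tool(); print(o['clock'],p,o['q'],o['width'])
c=np.array([542,-40.5]);a=np.radians(-19)
print(rel([*(c+38*np.array([np.cos(a),np.sin(a)])),205],-19))
```

```text
0.8167 [ 437.05037696 -246.82314789  205.28926173] [-3.93445717e+01  2.89899316e+00  9.83794900e+01  4.03409725e-04
  7.87360036e+01 -2.97566089e+01] 51.04966975812546
(array([  0.03,  10.66, -21.47]), array([-1.407, -0.   ,  0.   ]))
```

Request:
jog_arm(motion=[[0,2,-4,-0.12,0,0,0.35],[0,4,-8,-0.24,0,0,0.35],[0,6,-12,-0.36,0,0,0.35],[0,8,-16,-0.48,0,0,0.35],[0,10,-20,-0.6,0,0,0.35],[0,10.6,-21.5,-0.72,0,0,0.35],[0,10.6,-21.5,-0.84,0,0,0.35],[0,10.6,-21.5,-0.96,0,0,0.35]])

```text
clock: 1.48
ee_pos: [578.5, -53.0, 204.7]
orientation: [-154.6, 89.9, 161.0]
contact_force: [-0.1, 0.4, 0.2]
width: 33.0
```

Request:
jog_arm(motion=[[0,0,0,-0.12,0,0,0.35],[0,0,0,-0.24,0,0,0.35],[0,0,0,-0.36,0,0,0.35],[0,0,0,-0.45,0,0,0.35],[0,0,0,-0.45,0,0,0.35],[0,0,0,-0.45,0,0,0.35]])

```text
clock: 1.98
ee_pos: [577.7, -55.3, 205.1]
orientation: [-177.0, 90.0, 163.7]
contact_force: [-0.6, 0.2, 0.7]
width: 32.7
```

Run:
```python
from h import *
s=snap('wrist','w1')
o,p,R=tool(); print(o['clock'],p,o['q'],o['width'])
c=np.array([542,-40.5]);a=np.radians(-19)
print(rel([*(c+38*np.array([np.cos(a),np.sin(a)])),205],-19))
print(proj(s,[[542,-40.5,117],[*(c+38*np.array([np.cos(a),np.sin(a)])),142]]))
```

```text
2.0333 [577.78445981 -55.27047114 205.14276547] [-1.40063654e+01  1.25259990e+01  8.75302870e+01  2.34512998e-03
  7.99757946e+01 -8.47538794e+01] 32.654627121158356
(array([ 0.01,  0.23, -0.07]), array([-0.004, -0.001,  0.   ]))
[[257.4082399  143.91536078]
 [257.74125922 196.33729657]]
```

View pics/w1.png

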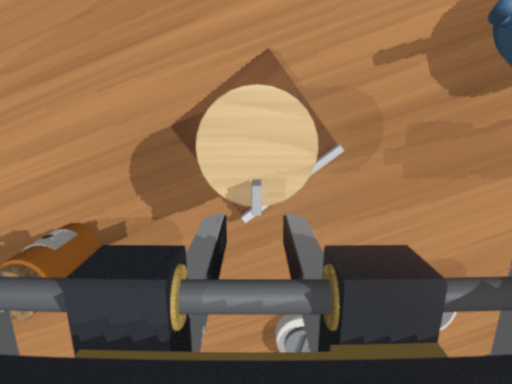

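Request:
jog_arm(motion=[[2,0.2,-0.1,0,0,0,0.35],[4,0.2,-0.1,0,0,0,0.35],[6,0.2,-0.1,0,0,0,0.35],[7,0.2,-0.1,0,0,0,0.35],[7.8,0.2,-0.1,0,0,0,0.35],[7.8,0.2,-0.1,0,0,0,0.3],[7.8,0.2,-0.1,0,0,0,0.25]])

```text
clock: 2.62
ee_pos: [577.9, -53.2, 127.7]
orientation: [18.0, 90.0, -1.1]
contact_force: [-0.7, -0.8, -0.2]
width: 25.0
```

Run:
```python
from h import *
s=snap('wrist','w2')
o,p,R=tool(); print(o['clock'],p,o['q'],o['width'],o['contact_force'])
```

```text
2.6667 [578.48081432 -53.33918285 128.44052242] [-1.38018348e+01  1.66473087e+01  9.19290715e+01  1.04693806e-03
  7.13295345e+01 -8.46517347e+01] 24.36374686761313 [-0.50301616 -0.81534333  0.25475892]
```

View pics/w2.png

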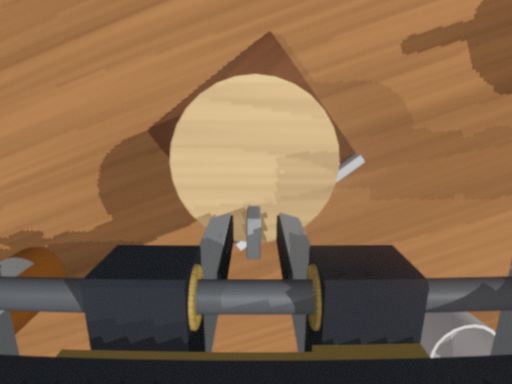

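Request:
jog_arm(motion=[[0.1,-0.38,-0.02,0.1,0,0,0.15],[0.1,-0.76,-0.08,0.2,0,0,0.15],[0.1,-1.12,-0.17,0.3,0,0,0.15],[0.1,-1.48,-0.3,0.4,0,0,0.15],[0.1,-1.82,-0.47,0.5,0,0,0.15],[0.1,-2.15,-0.66,0.6,0,0,0.15],[0.1,-2.45,-0.89,0.7,0,0,0.15],[0.1,-2.73,-1.15,0.8,0,0,0.15]])

```text
clock: 3.33
ee_pos: [559.3, -75.5, 128.3]
orientation: [54.8, 89.8, -10.5]
contact_force: [-0.2, -0.5, -1.0]
width: 14.3
```

Run:
```python
from h import *
s=snap('wrist','w3')
o,p,R=tool(); zy=np.degrees(np.arctan2(R[1,2],R[0,2])); print(o['clock'],p,o['q'],o['width'],o['contact_force'],zy)
d=p[:2]-[542,-40.5]; print(np.hypot(*d),np.degrees(np.arctan2(d[1],d[0])))
```

```text
3.3833 [558.55980192 -75.78108098 128.15704111] [-1.65182259e+01  1.46491738e+01  9.45184503e+01 -7.75112886e-03
  7.06685689e+01 -4.10690078e+01] 14.231476977028748 [-0.49641358  0.29843842 -0.04888287] -65.44677983638832
38.97411595630061 -64.85615320660735
```

View pics/w3.png

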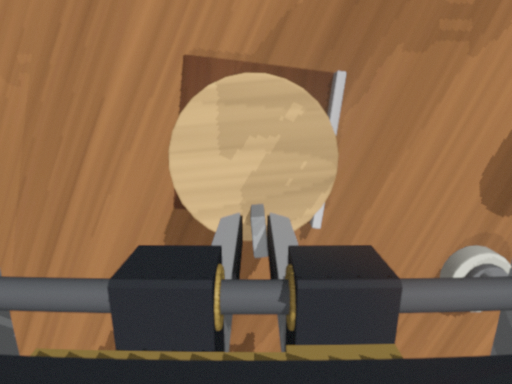

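Request:
jog_arm(motion=[[0,-0.38,-0.02,0.1,0,0,0.15],[0,-0.76,-0.08,0.2,0,0,0.15],[0,-1.12,-0.17,0.3,0,0,0.15],[0,-1.48,-0.3,0.4,0,0,0.15],[0,-1.82,-0.47,0.5,0,0,0.15],[0,-2.15,-0.66,0.6,0,0,0.15],[0,-2.45,-0.89,0.7,0,0,0.15],[0,-2.73,-1.15,0.8,0,0,0.15]])

```text
clock: 4.05
ee_pos: [529.7, -76.6, 128.2]
orientation: [97.3, 89.8, -13.6]
contact_force: [1.2, 0.1, 0.5]
width: 13.9
```

Request:
jog_arm(motion=[[0,-0.38,-0.02,0.1,0,0,0.15],[0,-0.76,-0.08,0.2,0,0,0.15],[0,-1.12,-0.17,0.3,0,0,0.15],[0,-1.48,-0.3,0.4,0,0,0.15],[0,-1.82,-0.47,0.5,0,0,0.15],[0,-2.15,-0.66,0.6,0,0,0.15],[0,-2.45,-0.89,0.7,0,0,0.15],[0,-2.45,-0.89,0.7,0,0,0.15]])

```text
clock: 4.72
ee_pos: [509.4, -59.1, 127.9]
orientation: [137.7, 89.8, -13.1]
contact_force: [0.1, 0.8, -0.7]
width: 14.1
```

Run:
```python
from h import *
s=snap('wrist','w4'); t=snap('scene','s4')
o,p,R=tool(); zy=np.degrees(np.arctan2(R[1,2],R[0,2])); print(o['clock'],p,o['q'],o['width'],o['contact_force'],zy)
d=p[:2]-[542,-40.5]; print(np.hypot(*d),np.degrees(np.arctan2(d[1],d[0])))
h=np.hstack([cv2.resize(t['pixels'][150:250,195:295],(400,400),interpolation=2),cv2.resize(s['pixels'][0:300,100:400],(400,400))]);cv2.imwrite('pics/z4.png',h[:,:,::-1])
```

```text
4.8167 [509.33067154 -59.41152931 127.48766141] [-1.63287811e+01  8.81688606e+00  1.01669540e+02 -3.11680178e-03
  6.93996678e+01  4.43581046e+01] 14.143566635763396 [-0.527867    0.22265484  0.55554004] -150.68573545853894
37.74825774705233 -149.9344284635549
```

View pics/z4.png

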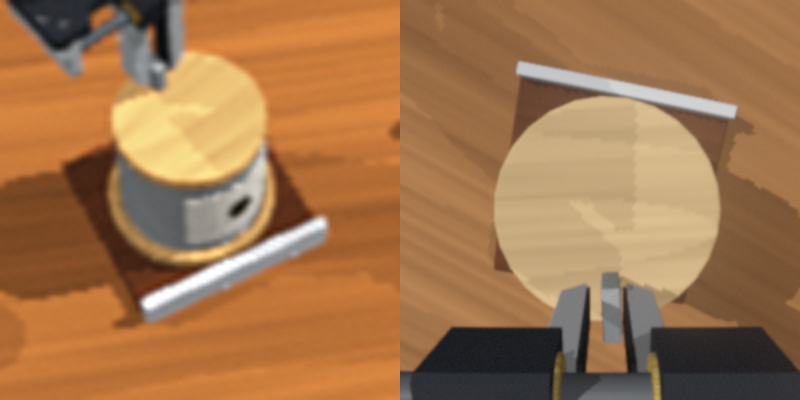

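Request:
jog_arm(motion=[[0,-0.19,-0.01,0.05,0,0,0.15],[0,-0.38,-0.02,0.1,0,0,0.15],[0,-0.57,-0.05,0.15,0,0,0.15],[0,-0.76,-0.08,0.2,0,0,0.15],[0,-0.76,-0.08,0.2,0,0,0.15],[0,-0.76,-0.08,0.2,0,0,0.15]])

```text
clock: 5.32
ee_pos: [505.9, -52.4, 126.8]
orientation: [142.9, 90.0, -19.3]
contact_force: [-0.0, 0.1, 0.0]
width: 14.4
```

Run:
```python
from h import *
s=snap('wrist','w5'); t=snap('scene','s5')
o,p,R=tool(); zy=np.degrees(np.arctan2(R[1,2],R[0,2])); print(o['clock'],p,o['q'],o['width'],o['contact_force'],zy)
h=np.hstack([cv2.resize(t['pixels'][150:250,195:295],(400,400),interpolation=2),cv2.resize(s['pixels'][180:280,207:307],(400,400),interpolation=2)]);cv2.imwrite('pics/z5.png',h[:,:,::-1])
```

```text
5.4167 [505.69192475 -52.40227971 126.57162144] [-1.56748573e+01  8.43415902e+00  1.02233017e+02 -4.77325622e-03
  6.93211106e+01  5.65805966e+01] 14.215928251015363 [ 0.36814496 -0.20067202  0.43723308] -162.2537680812333
```

View pics/z5.png

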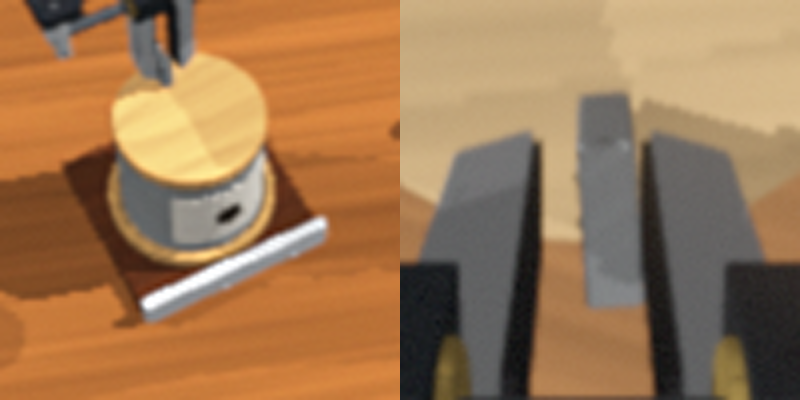

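View pics/w5.png

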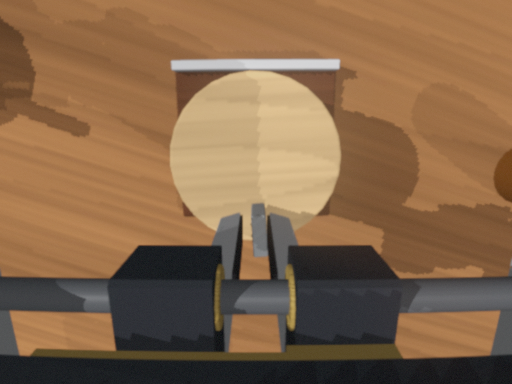

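Run:
```python
from h import *
s=load('w5')
f=lambda x,y:[207+(x-400)/4-.375,180+y/4-.375]
A=onz(s,[f(583,143),f(631,143),f(589,305),f(643,305)],142)
print(A.round(1)); i=(A[0]+A[1])/2;o=(A[2]+A[3])/2; print('i',i,'o',o,np.linalg.norm(o-i)); d=o-i; print('tab line',np.degrees(np.arctan2(d[1],d[0])))
im=s['pixels'];hsv=cv2.cvtColor(im,cv2.COLOR_RGB2HSV)
g=((hsv[...,1]<50)&(hsv[...,2]>130)).astype(np.uint8); g[90:]=0;g[:40]=0
ys,xs=np.where(g);print(xs.min(),xs.max(),ys.min(),ys.max())
k=(xs>178)&(xs<334); P=onz(s,np.c_[xs,ys][k],24); v=cv2.fitLine(P[:,:2].astype(np.float32),2,0,.01,.01).ravel()
n=np.degrees(np.arctan2(v[1],v[0])); print('lip dir',n,n+90, n-90, P.mean(0))
m=((hsv[...,0]>10)&(hsv[...,0]<28)&(hsv[...,2]>165)&(hsv[...,1]>40)&(hsv[...,1]<150)).astype(np.uint8)
m[:60]=0;m[200:]=0;m[:,:160]=0;m[:,350:]=0
m=cv2.morphologyEx(m,2,np.ones((5,5),np.uint8))
c=max(cv2.findContours(m,0,1)[0],key=cv2.contourArea);h=cv2.convexHull(c).reshape(-1,2);h=h[h[:,1]<195]
Q=onz(s,h,117)[:,:2]
from scipy.optimize import least_squares
ft=least_squares(lambda p:np.hypot(Q[:,0]-p[0],Q[:,1]-p[1])-p[2],[542,-40,51],loss='soft_l1').x;print('lid',ft)
for q in(i,o,(i+o)/2):
    e=q[:2]-ft[:2];print(np.hypot(*e),np.degrees(np.arctan2(e[1],e[0])))
```

```text
[[518.8 -48.4 142. ]
 [520.8 -54.4 142. ]
 [496.8 -56.3 142. ]
 [499.1 -63.4 142. ]]
i [519.81630858 -51.40847304 142.        ] o [497.96474218 -59.83231301 142.        ] 23.419052803381337
tab line -158.91820936028245
171 339 59 70
lip dir -71.98783 18.012169 -161.98782 [607.81449471 -23.0353247   24.        ]
lid [542.1085644  -41.10527539  51.92143383]
24.558105608371342 -155.19421944366874
47.95184019511721 -157.01199216815942
36.250886279277346 -156.39635998013804
```

Request:
jog_arm(motion=[[0,0,0,0,0,0,0.13],[0,0,0,0,0,0,0.11],[0,0,0,0,0,0,0.1],[0,0,0,0,0,0,0.09],[0,0,0,0,0,0,0.085],[0,0,0,0,0,0,0.08],[0,0,0,0,0,0,0.08],[0,0,0,0,0,0,0.08]])

```text
clock: 6.08
ee_pos: [505.6, -52.4, 126.5]
orientation: [78.6, 90.0, -83.8]
contact_force: [-0.2, -1.8, 0.3]
width: 7.7
```

Run:
```python
from h import *
for _ in range(1):
  s=snap('wrist','w6')
o,p,R=tool(); zy=np.degrees(np.arctan2(R[1,2],R[0,2])); print(o['clock'],p,o['width'],o['contact_force'],o['torque'],zy)
cv2.imwrite('pics/z6.png',cv2.resize(s['pixels'][180:280,207:307],(400,400),interpolation=2)[:,:,::-1])
```

```text
6.1333 [505.57244112 -52.35970289 126.47393888] 7.9080855459942105 [ 0.15581685 -1.69670394  0.47204206] [-0.32821599 -0.04939489 -0.07774394] -162.3633103519836
```

View pics/z6.png

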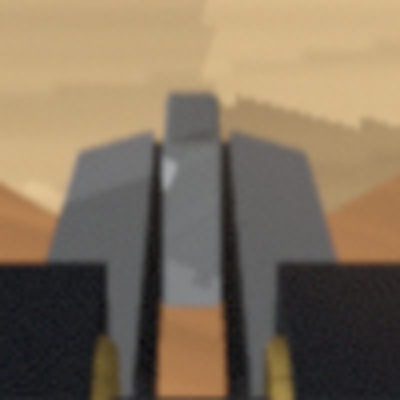

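Request:
jog_arm(motion=[[0,0,0,0,0,0,0.12],[0,0,0,0,0,0,0.2],[0,0,0,0,0,0,0.3],[-0.5,0,0,0,0,0,0.3],[-2,0,0,0,0,0,0.3],[-4,0,0,0,0,0,0.3],[-7,0,0,0,0,0,0.3],[-7.5,0,0,0,0,0,0.3]])

```text
clock: 6.8
ee_pos: [508.7, -52.9, 206.8]
orientation: [148.3, 89.5, -14.1]
contact_force: [0.5, 0.2, 0.5]
width: 27.8
```

Request:
jog_arm(motion=[[0,0,-2,0,0,0,0.3],[0,0,2,0,0,0,0.3],[-2,0,4,0,0,0,0.3],[-2,0,6,0,0,0,0.3],[-2,0,6,0,0,0,0.3],[-2,0,6,0,0,0,0.3]])

```text
clock: 7.3
ee_pos: [448.3, -70.4, 221.5]
orientation: [170.2, 89.9, 7.7]
contact_force: [0.3, -1.0, -0.2]
width: 28.0
```

Run:
```python
from h import *
s=snap('wrist','w7'); t=snap('scene','s7'); u=snap('top','t7')
o,p,R=tool(); print(o['clock'],p,o['width'])
h=np.hstack([cv2.resize(t['pixels'][150:250,195:295],(400,400),interpolation=2),cv2.resize(u['pixels'][160:260,235:335],(400,400),interpolation=2)]);cv2.imwrite('pics/z7.png',h[:,:,::-1])
```

```text
7.45 [449.02574109 -70.16626095 221.35355714] 28.3109599811301
```

View pics/z7.png

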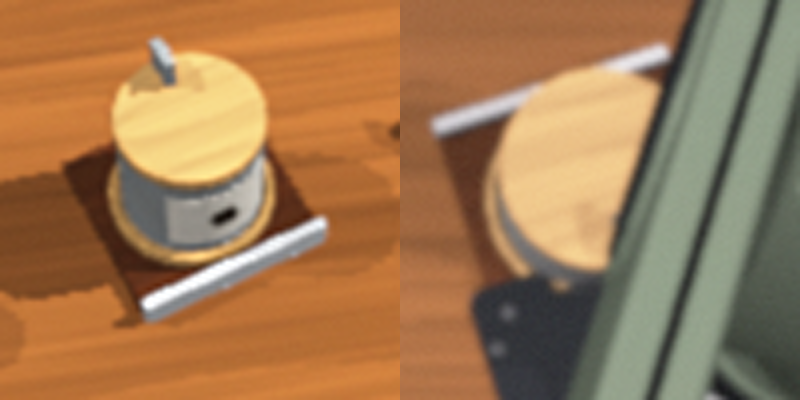

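View pics/w7.png

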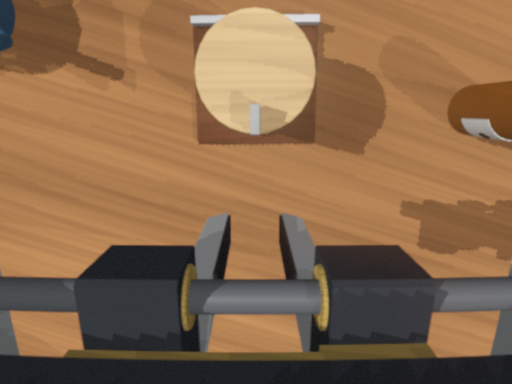

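Run:
```python
from h import *
s=load('w7'); t=load('s7')
im=s['pixels'];hsv=cv2.cvtColor(im,cv2.COLOR_RGB2HSV)
g=((hsv[...,1]<60)&(hsv[...,2]>130)).astype(np.uint8); g[40:]=0;g[:,:185]=0;g[:,325:]=0
ys,xs=np.where(g); P=onz(s,np.c_[xs,ys],24); v=cv2.fitLine(P[:,:2].astype(np.float32),2,0,.01,.01).ravel(); print('front from lip',(np.degrees(np.arctan2(v[1],v[0]))+90+90)%180-90)
g=((hsv[...,1]<60)&(hsv[...,2]>120)).astype(np.uint8); g[:95]=0;g[140:]=0;g[:,:240]=0;g[:,270:]=0
ys,xs=np.where(g);print(xs.min(),xs.max(),ys.min(),ys.max(),len(xs))
P=onz(s,np.c_[xs,ys],142); v=cv2.fitLine(P[:,:2].astype(np.float32),2,0,.01,.01).ravel(); print('tab line',(np.degrees(np.arctan2(v[1],v[0]))+90)%180-90,P.mean(0), 'from axis',np.degrees(np.arctan2(41-P.mean(0)[1]*-1*-1*-1-0, 1))*0)
d=np.array([542,-41])-P.mean(0)[:2];print('axis dir',np.degrees(np.arctan2(d[1],d[0])),np.hypot(*d))
# side plinth edges
for a in (8,13,18,23,28):
    th=np.radians(a); q=proj(t,[[542+50*np.cos(th),-41+50*np.sin(th),63],[542+50*np.cos(th-.73),-41+50*np.sin(th-.73),63],[542+50*np.cos(th+.73),-41+50*np.sin(th+.73),63]]); print(a,((q-[195,150])*4).round(0).tolist())
cv2.imwrite('pics/z8.png',np.hstack([cv2.resize(im[0:150,180:330],(400,400),interpolation=2),cv2.resize(t['pixels'][185:220,225:270],(400,311),interpolation=2)[:311].repeat(1,0) if 0 else cv2.resize(t['pixels'][180:225,225:270],(400,400),interpolation=2)])[:,:,::-1])
```

```text
front from lip 18.170296
250 259 103 134 318
tab line 17.64859 [507.89491382 -52.95052674 142.        ] from axis -0.0
axis dir 19.310617303041923 36.138234497730814
8 [[209.0, 217.0], [156.0, 214.0], [250.0, 188.0]]
13 [[215.0, 215.0], [162.0, 216.0], [253.0, 183.0]]
18 [[221.0, 212.0], [168.0, 218.0], [256.0, 178.0]]
23 [[227.0, 210.0], [174.0, 219.0], [258.0, 173.0]]
28 [[232.0, 206.0], [181.0, 220.0], [259.0, 168.0]]
```

View pics/z8.png

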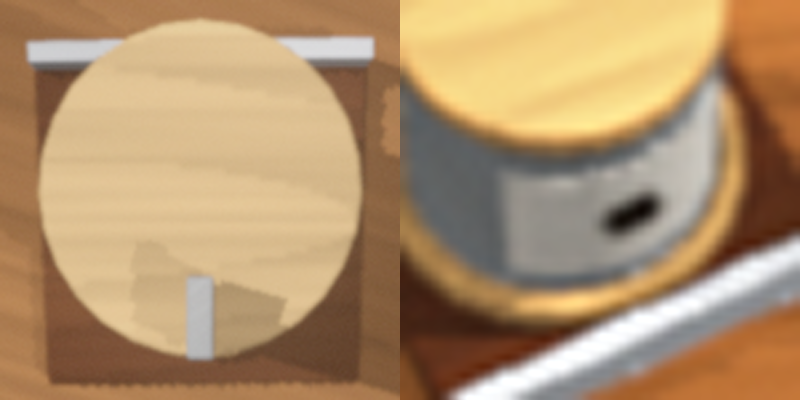

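```bash
python3 -c "
from cell import r
print(r.sign_off())"
```

```text
the job is handed in; nothing more can be done
None
```

I turned the tin about 143° clockwise, and the middle of its label now faces over the lip. I handed the job in at about 7.5 s of robot time. I loosely straddled the lid tab with the fingers and swept it round the tin's axis. At the end I closed them on the tab to square it, then opened, lifted and backed away.

**Last checks, after letting go:**
- **Front direction:** the lip put the front at 18.2° in the wrist view. Rougher estimates in the other views, taken before the turn, ran from 16.8° to 19.3°.
- **Label direction:** the tab's own line gave 17.6°. The line from the tab to the tin's axis gave 19.3°, but that depends on an axis estimate good to 1–2 mm.
- **Label in the scene view:** its left edge matched about 18° and its dark spot about 20°. These agree with the front to within about 2°.
- **Tin:** it was still standing in its disc.
- **Jar:** it was never approached. I saw it standing in the wrist pictures but did not re-measure its position.
- **Forces:** no contact reading went above about 2 N.

The one check that disagreed came before the final squeeze: the tab's line read −158.9° and the line from the axis −156.4°, against a target of −162°. I closed the fingers to correct that.

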